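# Pop the battery hatch of the load-cell readout and lay it open

### The job

The load-cell readout on the bench needs fresh batteries, so open its battery hatch, the wider of the two hatches on its top: with closed fingertips press the ribbed front edge of the hatch down once until it bottoms, take the fingers right off, and see for a good second that the hatch pops up and stays half open by itself. Then put the fingers down in front of its raised edge and push the hatch over backwards, past upright, until it lies against its stop and stays there; do not push it shut again. Pinch and lift nothing, do not force the hatch, leave the narrow hatch shut, and leave the readout and the things round it where they are.

Things in the scene. Friction and masses are not known exactly. Their poses are not given: they have to be found in the camera images.
- readout: bench instrument, loose on rubber feet, 2.2 kg: grey case 150 mm deep (its x), 180 mm wide (y). Sloping front panel with display and keys, 34 mm high at the front, rising to the flat deck, 66 mm high, that begins at x = -14 mm and holds two hatches side by side, hinged at the rear. Origin: centre of the underside; x points from panel to rear, y left seen from the front, z up
- battery_hatch_press (a point): point to press on the wide (battery) hatch: middle of the ribs at its front, on the top face (hatch 67 mm front to back, 100 mm wide, 5 mm thick). Latched, this face is 71 mm above the bench, 5 mm proud of the deck. 57 mm in front of the hinge axis, 11 mm behind the front edge. One press 3 mm down or more (2 to 3 N), then letting go, pops the hatch
- battery_hatch_lip (a point): middle of the front edge (lip) of the wide hatch, half-way through its thickness, 68 mm from the hinge axis; moves with the hatch. A light level push towards the hinge (about 1 N), with the fingers reaching some 30 mm below the half-open lip, carries it over; with only the last 10 mm of the fingertips behind it the rising lip can wedge under their chamfered ends
- battery_hatch_hinge (a point): point on the wide hatch's hinge axis, at the middle of its rear edge, 68 mm above the bench (readout's frame: x 62, y 33, z 68 mm). The axis runs along the readout's y; the lip travels about it from the front, up and over to the rear
- battery_hatch (a joint): angle of the wide hatch, rad: about 0 (to 0.01) latched; -0.075 pressed to its bottom stop (4.5 mm down at the ribs); about 1.2 popped, held half open by its spring (lip 63 mm higher than shut, 25 mm in front of the hinge); 1.57 upright; 2.0 lying back on its stop. Pushed right down again it latches. Let go short of upright it sinks back to 1.2; past upright it falls slowly on its stop and stays
- battery_hatch_pin (a joint): sideways position, in m, of the small follower pin inside the wide hatch's latch (out of sight): 0 while latched, about +0.005 once tripped or open; it swings below -0.007 only when an open hatch is pushed shut again
- fuse_hatch_press (a point): point on the ribs of the narrow (fuse) hatch to the right of the wide one, 67 mm front to back, 52 mm wide, same height and same latch; to be left shut
- fuse_hatch (a joint): angle of the narrow hatch in rad: 0 latched shut, grows as it opens, negative when pressed
- fresh_cell_0_mid (a point): centre of a fresh cell, 26 mm diameter and 50 mm high, black with a brass-coloured band, standing on the bench to the right of the readout; a bystander
- fresh_cell_1_mid (a point): centre of the other fresh cell, the same, next to the first; a bystander
- load_cell_mid (a point): centre of a black load cell block, 44 x 52 x 34 mm, on the bench to the left of the readout; a bystander
- pen_mid (a point): centre of a marker pen 135 mm long and 16 mm thick, lying on the bench in front of the readout; a bystander

How it is judged:
By the outcome, as a careful person would: the job done as asked, in the order asked, and still so for the second after the job is handed in, with the robot touching nothing.
It also fails if it takes over 42 s, if anything falls off the work surface, if the arm or the gripper's body presses on something with over 40 N, if the wrist force passes 120 N, or if a joint passes its speed limit or range.

### The arm

A 6-joint arm with a two-finger parallel gripper is mounted at the origin on a cart in front of the work surface, level with it; the furniture and walls round the work are solid. World frame = base frame: x ahead of the robot, y to its left, z up, the work surface at z = 0. Lengths are in m, angles in rad, forces in N, time in s.
With the tool pointing down it reaches from about 0.275 to 0.875 m from the base axis. Payload 12.5 kg.
Tool frame: the origin (TCP) lies midway between the tips of the shut fingers; the grasp point (between the pads) lies 19 mm behind it (manip.grip_depth is the z of the grasp point in the tool frame, in m); z points along the fingers, x is the direction in which the jaws open and shut, and the axes are right-handed (so a half turn about z gives the same grasp; the last joint's range is limited). The gripper opens to 85 mm and grips with 20 to 120 N. Pads are 22 mm wide; open, the fingers measure 114 mm over their backs; the gripper's body (76 mm by 85 mm) begins 54 mm behind the grasp point. The pads swing forward as they close: fully open they stand 13 mm farther back than shut.
Start: joints at [-1.433, 0.351, 1.652, -0, 1.139, -0.085], TCP at [0.122, -0.536, 0.231] pointing down, gripper open.
Joint ranges: [-2.75, 2.75], [-0.79, 2.1], [0.01, 2.65], [-1.57, 4.71], [0.07, 3.14], [-2.87, 2.87]. Speed limits (rad/s): [2.22, 2.22, 2.79, 3.14, 3.14, 3.14].

### API

Orientations are given as a rotation vector (axis times angle).
In Python, from workcell import manip, planner, get_obs, snapshot, outline_of gives the robot as it stands. The module is installed in compiled form; this text tells all that it offers. Calls block until the motion is done:
- manip.goto(position, orientation): joint-space move of the TCP to a pose.
- manip.move_straight(position, feed=0.15, attitude=None, max_force=None): straight line of the TCP; attitude=None keeps the orientation; feed is the mean speed in m/s. With max_force (N) it stops when the force on the tool has changed by that much, and returns True; else False.
- manip.move_j(angles): joint-space move.
- manip.move_gripper(opening, f_grip=None): finger opening in m; f_grip is the grip in N (None keeps the last); returns when the fingers have stopped.
- manip.wait(seconds).
- planner.inverse_kinematics(position, orientation): joint angles nearest the present ones, or None.
- get_obs(): the state.
- snapshot(name): name is "scene" or "top"; returns a dict with "pixels" (480x640x3 uint8, blue, green, red), "camera_matrix" (3x3 intrinsics, pixels), "world_from_camera" (4x4, takes a point from camera to world coordinates). Camera axes: x right, y up, looking along -z (the intrinsics and any distortion apply to the point x, -y, -z); pixel columns grow to the right and rows downward; lengths in m; the calibration is good to about 2 mm. A picture is of the moment at which its call begins. There is no depth.
A pose or a line that the arm cannot do raises manip.Unreachable and nothing moves.
- manip.close_job(): hands the job in, once; it reports no verdict.
Trained networks look in the newest picture that a camera, given by its name, has taken for a name from the list of things; names that differ only in an ending like _2 or _b are one class to them, and where a whole thing is asked for, a point or a joint stands for the part that bears it (a point fixed in the world has none). Each returns a list of dicts, best first, with "p" (0 to 1); they miss things now and then, are a little off and sometimes report something else, mostly with a low value. They report only what shows in the picture. A call takes as long as a camera call.
- outline_of(camera, target): "mask" (480x640 bool, what is visible of it) and "box" ([left, top, right, bottom] in pixels, round what is visible of it).
The state is a dict: "t": time; "qpos": joint angles; "joint_vel": joint speeds; "joint_torque": joint torques, N m; "tool_pos": TCP position; "tcp_rot": TCP orientation; "contact_force": force on the tool from outside, world axes, zero at the start; "wrist_torque": the same for the moment, N m; "opening": finger opening in m.
Only numpy, scipy, OpenCV 4.12 (cv2) and the standard library are available. Lean on these libraries where they do the work, as an engineer would, in place of code of your own. Each camera call takes 0.05 s, during which the arm holds its last target. There are 200 camera calls.

## Working session

There is one attempt and no reset: what is moved stays moved. The work goes in short steps, each a Python script; the robot and the scene stay as the last script left them, time stands still between calls to the robot, and variables do not carry over. Pictures are saved under pics/ and viewed, about 8 in all and at most 12, crops included, and the job is handed in when it is done.

```bash
mkdir -p pics; python3 - <<'E'
from workcell import *
import cv2,numpy as np
for c in("scene","top"):
    s=snapshot(c);im=s["pixels"].copy();cv2.imwrite(f"pics/{c}0.png",im)
    print(c,s["camera_matrix"].tolist(),np.round(s["world_from_camera"],4).tolist(),[k for k in s])
    for n in("readout","battery_hatch","fuse_hatch","load_cell_mid","pen_mid","fresh_cell_0_mid"):
        print(n,[(round(d["p"],2),d["box"],int(d["mask"].sum())) for d in outline_of(c,n)[:3]])
print(get_obs())
E
```

```text
scene [[471.8661250099947, 0.0, 316.00422068597175], [0.0, 471.8661250099947, 238.09689401867112], [0.0, 0.0, 1.0]] [[0.8563, 0.3819, -0.3477, 0.2036], [-0.5164, 0.6184, -0.5924, -0.4372], [-0.0113, 0.6868, 0.7267, 0.7197], [0.0, 0.0, 0.0, 1.0]] ['pixels', 'camera_matrix', 'world_from_camera']
readout [(0.6, [271.4, 224.3, 402.8, 340.9], 8573), (0.18, [380.7, 310.5, 397.4, 339.5], 350)]
battery_hatch [(0.83, [304.0, 226.8, 367.4, 275.5], 1500)]
fuse_hatch [(0.84, [348.9, 259.5, 393.8, 300.4], 913)]
load_cell_mid [(0.84, [277.4, 239.2, 295.9, 263.6], 565), (0.41, [302.0, 228.0, 363.5, 277.7], 1461)]
pen_mid [(0.61, [264.5, 317.2, 334.0, 354.7], 600)]
fresh_cell_0_mid [(0.92, [379.0, 311.6, 396.7, 340.5], 382), (0.46, [367.6, 336.3, 385.2, 364.4], 339)]
top [[585.7575363455034, 0.0, 313.68452096642596], [0.0, 585.7575363455034, 230.00663243248783], [0.0, 0.0, 1.0]] [[0.0275, 0.9896, -0.1415, 0.3593], [-0.9996, 0.0274, -0.0023, 0.0513], [0.0016, 0.1415, 0.9899, 0.9868], [0.0, 0.0, 0.0, 1.0]] ['pixels', 'camera_matrix', 'world_from_camera']
readout [(0.67, [280.0, 166.8, 403.3, 279.8], 1
[... 390 characters left out ...]
03.1, 201.3, 422.6, 222.7], 297)]
{'t': 0.7, 'qpos': array([-1.43260228e+00,  3.50688053e-01,  1.65179257e+00,  7.16938316e-06,
        1.13910387e+00, -8.45924717e-02]), 'joint_vel': array([-0.00028379, -0.00133347,  0.00030474, -0.00107207, -0.000839  ,
       -0.00021763]), 'joint_torque': array([-9.17421676e-04, -5.05949378e+01, -2.91612375e+01,  4.15519276e-05,
        7.45138586e-04, -2.95654922e-05]), 'tool_pos': array([ 0.1215506 , -0.53638907,  0.23129893]), 'tcp_rot': array([ 2.45461191e+00, -1.96073435e+00,  1.63406457e-05]), 'contact_force': array([0.34484894, 0.28062509, 0.41973859]), 'wrist_torque': array([-0.00988221,  0.02295602, -0.00341254]), 'opening': 0.08561473807644931}
```

```bash
python3 - <<'E'
import cv2,numpy as np
a=cv2.imread("pics/top0.png")[140:320,220:460]
b=cv2.imread("pics/scene0.png")[200:380,240:440]
cv2.imwrite("pics/a.png",cv2.resize(a,None,fx=3.3,fy=3.3,interpolation=cv2.INTER_CUBIC))
cv2.imwrite("pics/b.png",cv2.resize(b,None,fx=3.3,fy=3.3,interpolation=cv2.INTER_CUBIC))
E
```

```text
(no output)
```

View pics/a.png

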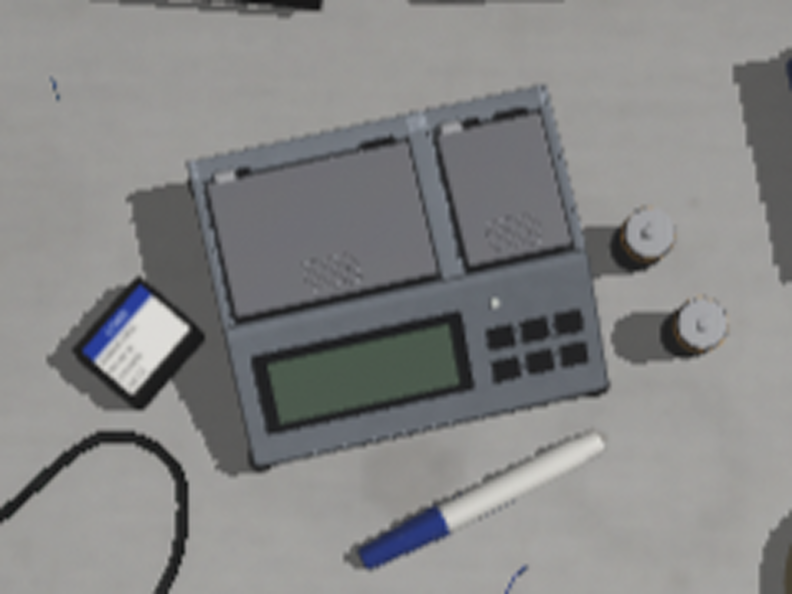

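View pics/b.png

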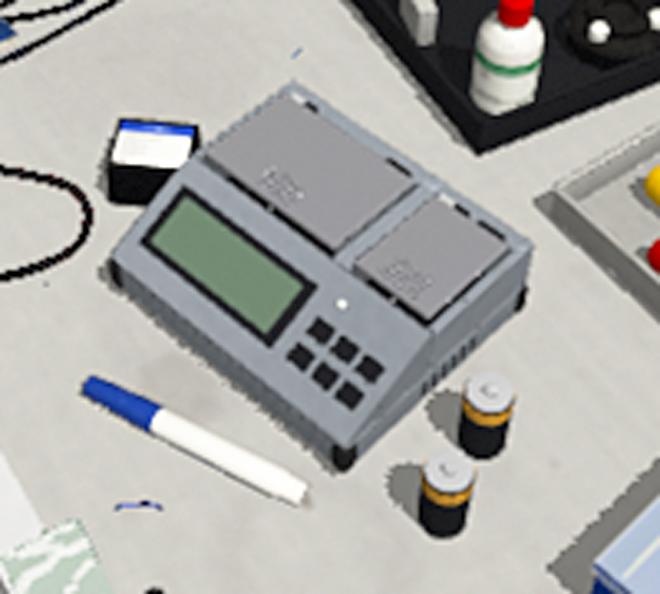

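The top view shows the readout with the wide hatch on the left (ribs at crop 333,271) and the narrow hatch on the right (ribs at 514,232). The pen lies in front, the cells are on the right and the load cell is on the left. The scene view agrees (wide ribs at crop 283,184). Next I fit the readout pose to these points.

```bash
cat > h.py <<'E'
from workcell import *
import cv2,numpy as np
def proj(s,P):
    T=np.linalg.inv(s["world_from_camera"]);K=s["camera_matrix"]
    c=(T[:3,:3]@np.asarray(P,float).T).T+T[:3,3]
    c=c*[1,-1,-1];u=(K@c.T).T
    return u[:,:2]/u[:,2:]
def body(p,P):
    c,s=np.cos(p[2]),np.sin(p[2]);P=np.asarray(P,float)
    return np.c_[p[0]+c*P[:,0]-s*P[:,1],p[1]+s*P[:,0]+c*P[:,1],P[:,2]]
E
python3 - <<'E'
from h import *
from scipy.optimize import least_squares
L=np.array([[75,90,66],[75,-90,66],[-75,90,34],[-75,-90,34],[-6,83,71],[-6,-17,71],[5,33,71]])/1e3
t=np.array([[192,163],[545,88],[256,462],[607,386],[233,320],[440,275],[333,271]])/3.3+[220,140]
L2=np.array([[75,90,66],[75,-90,66],[-6,-17,71],[5,33,71]])/1e3
c=np.array([[292,86],[530,245],[340,247],[283,184]])/3.3+[240,200]
A=snapshot("top");B=snapshot("scene")
f=lambda p:np.r_[(proj(A,body(p,L))-t).ravel(),(proj(B,body(p,L2))-c).ravel()]
for g in(f,lambda p:f(p)[:14],lambda p:f(p)[14:]):
    r=least_squares(g,[.4,0,0],loss="soft_l1");print(np.round(r.x,4),np.round(r.fun.reshape(-1,2),1).tolist())
    if g is f:np.save("pose.npy",r.x);print(body(r.x,[[.005,.033,.071],[.062,.033,.068],[-.006,.033,.0]]))
E
```

```text
[0.5055 0.0093 0.2456] [[-1.6, -0.8], [0.5, -1.7], [-0.6, 1.2], [0.8, 0.3], [0.8, -0.8], [-0.2, -0.7], [-0.1, 0.5], [-0.1, -1.8], [1.1, 0.1], [-2.6, 0.7], [-1.3, 1.5]]
[[0.50229358 0.04251024 0.071     ]
 [0.5575827  0.05637076 0.068     ]
 [0.49162375 0.0398354  0.        ]]
[0.505  0.0093 0.2452] [[-1.6, -0.5], [0.5, -1.3], [-0.6, 1.5], [0.7, 0.7], [0.8, -0.5], [-0.2, -0.4], [-0.1, 0.8]]
[0.5073 0.0089 0.2526] [[0.4, -2.0], [2.0, -0.6], [-1.5, 0.4], [-0.5, 1.3]]
```

```bash
cat >> h.py <<'E'
p=np.load("pose.npy")
from scipy.spatial.transform import Rotation as Ro
def ori(sgn):
    x=sgn*np.array([-np.sin(p[2]),np.cos(p[2]),0]);z=np.array([0,0,-1.])
    return Ro.from_matrix(np.c_[x,np.cross(z,x),z]).as_rotvec()
W=lambda x,y,z:body(p,[[x,y,z]])[0]
def st(m=""):
    o=get_obs();print(m,round(o["t"],2),np.round(o["tool_pos"],4),np.round(o["contact_force"],2))
E
python3 - <<'E'
from h import *
qs={s:planner.inverse_kinematics(W(.005,.033,.09),ori(s)) for s in(1,-1)}
print({s:None if q is None else np.round(q,2) for s,q in qs.items()})
s=min((s for s in qs if qs[s] is not None),key=lambda s:abs(qs[s][5]))
np.save("s.npy",s)
manip.move_gripper(0.0);print(get_obs()["opening"])
manip.goto(W(.005,.033,.20),ori(s));st("above")
manip.move_straight(W(.005,.033,.085),feed=.12);manip.wait(.3);st("near")
for c in("top","scene"):cv2.imwrite(f"pics/{c}1.png",cv2.resize(snapshot(c)["pixels"][140:320,220:460],None,fx=3.3,fy=3.3,interpolation=cv2.INTER_CUBIC))
E
```

```text
{1: array([-0.01,  0.47,  1.88, -0.  ,  0.79, -1.82]), -1: array([-0.01,  0.47,  1.88, -0.  ,  0.79,  1.32])}
1.9045172673804462e-05
above 4.03 [0.5024 0.0419 0.2   ] [ 0.11 -0.58 -1.35]
near 5.43 [0.5024 0.0425 0.0853] [0.73 1.06 0.36]
```

View pics/scene1.png

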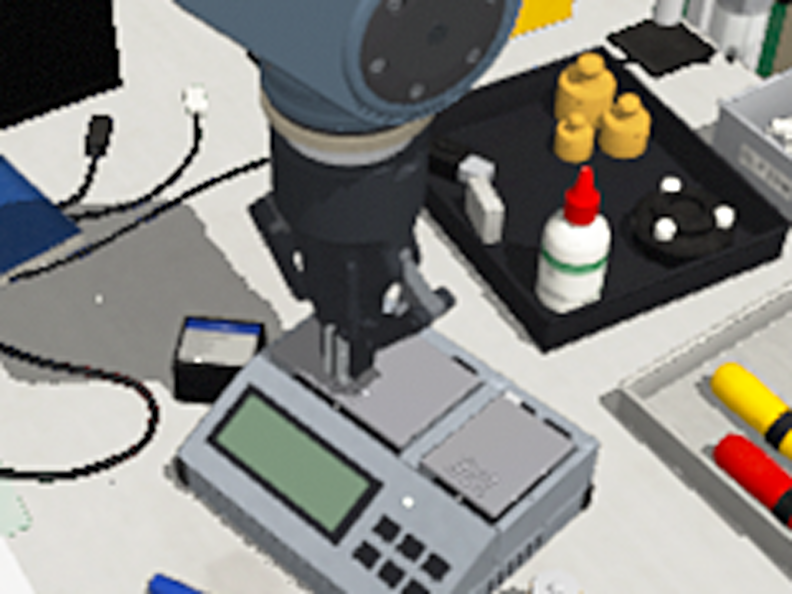

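The closed fingertips stand just above the ribs of the wide hatch (crop ~350,378), well clear of the narrow hatch, so I press now.

```bash
python3 - <<'E'
from h import *
manip.move_straight(W(.005,.033,.074),feed=.03)
st("pre")
print(manip.move_straight(W(.005,.033,.0645),feed=.015,max_force=6));st("pressed")
manip.move_straight(W(.003,.033,.10),feed=.15)
manip.move_straight(W(-.06,.033,.19),feed=.2);st("off")
manip.wait(1.3);st()
for c in("top","scene"):
    cv2.imwrite(f"pics/{c}2.png",cv2.resize(snapshot(c)["pixels"][140:320,220:460],None,fx=3.3,fy=3.3,interpolation=cv2.INTER_CUBIC))
E
```

```text
pre 6.05 [0.5022 0.0425 0.0738] [-0.02  0.08  0.34]
True
pressed 6.57 [0.5025 0.0425 0.0668] [-3.54 -0.25 10.83]
off 7.64 [0.4393 0.0268 0.1891] [ 0.58 -0.41 -0.34]
 8.94 [0.4392 0.0267 0.19  ] [-0.24 -0.21 -0.57]
```

View pics/scene2.png

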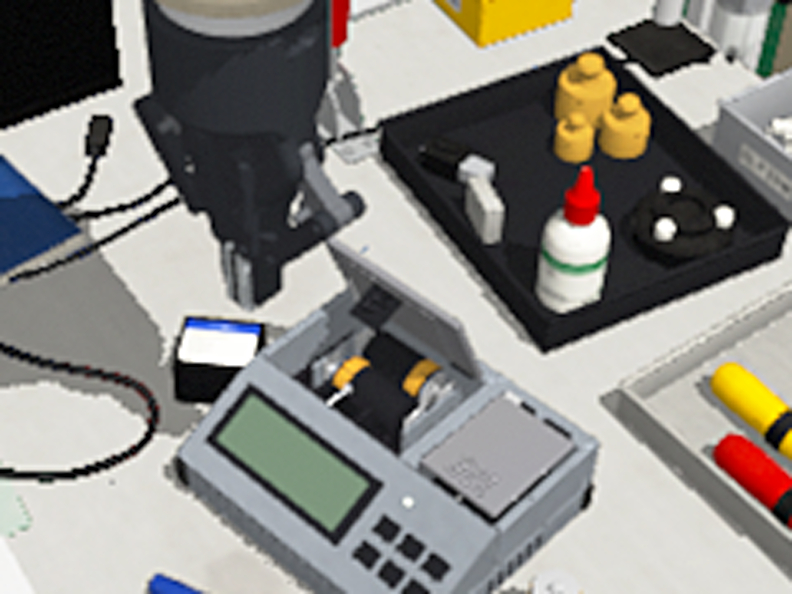

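The wide hatch stands half open, with its lip running from about (335,245) to (470,345). The narrow hatch is shut and the fingers are clear. Now I push it over.

```bash
python3 - <<'E'
from h import *
manip.move_straight(W(-.005,.033,.15),feed=.15)
manip.move_straight(W(-.005,.033,.099),feed=.1);manip.wait(.2);st("down")
print(manip.move_straight(W(.058,.033,.099),feed=.035,max_force=5));st("pushed")
for c in("top","scene"):
    cv2.imwrite(f"pics/{c}3.png",cv2.resize(snapshot(c)["pixels"][140:320,220:460],None,fx=3.3,fy=3.3,interpolation=cv2.INTER_CUBIC))
E
```

```text
down 10.5 [0.4929 0.0401 0.0996] [ 0.18  1.02 -0.3 ]
False
pushed 12.45 [0.5536 0.0554 0.099 ] [-0.27 -0.89  0.76]
```

View pics/scene3.png

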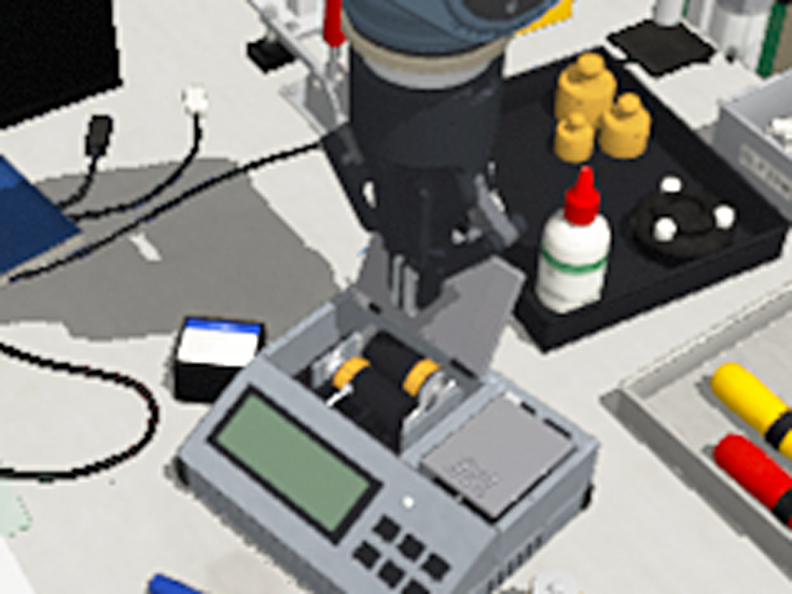

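The hatch is past upright, leaning back behind the fingers (right edge ~ (520,280)). I withdraw forwards and up, and let it settle.

```bash
python3 - <<'E'
from h import *
manip.move_straight(W(.0,.033,.105),feed=.1)
manip.move_straight(W(-.10,.033,.22),feed=.15);manip.wait(1.2);st()
ims=[]
for c in("top","scene"):
    ims.append(cv2.resize(snapshot(c)["pixels"][150:330,235:425],None,fx=2.1,fy=2.1,interpolation=cv2.INTER_CUBIC))
    s=snapshot(c)
    print(c,[(n,round(d["p"],2),d["box"]) for n in("load_cell_mid","fresh_cell_0_mid","pen_mid","battery_hatch") for d in outline_of(c,n)[:1]])
cv2.imwrite("pics/end.png",np.hstack(ims))
s=snapshot("scene")
for a in(1.2,1.75,2.0,2.1):
    print(a,np.round((proj(s,body(p,[[.062-.068*np.cos(a),y,.068+.068*np.sin(a)] for y in(.083,-.017)]))-[235,150])*2.1+[399,0]).tolist())
E
```

```text
15.65 [0.4005 0.017  0.22  ] [-0.53 -0.01 -0.82]
top [('load_cell_mid', 0.69, [239.3, 225.7, 278.0, 266.2]), ('fresh_cell_0_mid', 0.66, [404.3, 202.7, 424.7, 219.3]), ('pen_mid', 0.18, [241.5, 225.4, 276.6, 266.0]), ('battery_hatch', 0.7, [279.2, 155.2, 341.6, 196.2])]
scene [('load_cell_mid', 0.92, [275.6, 237.4, 299.6, 262.2]), ('fresh_cell_0_mid', 0.88, [379.3, 312.5, 397.4, 343.0]), ('battery_hatch', 0.88, [327.9, 197.2, 382.1, 257.3])]
1.2 [[571.0, 128.0], [659.0, 187.0]]
1.75 [[601.0, 105.0], [688.0, 161.0]]
2.0 [[613.0, 100.0], [700.0, 156.0]]
2.1 [[618.0, 100.0], [704.0, 155.0]]
```

View pics/end.png

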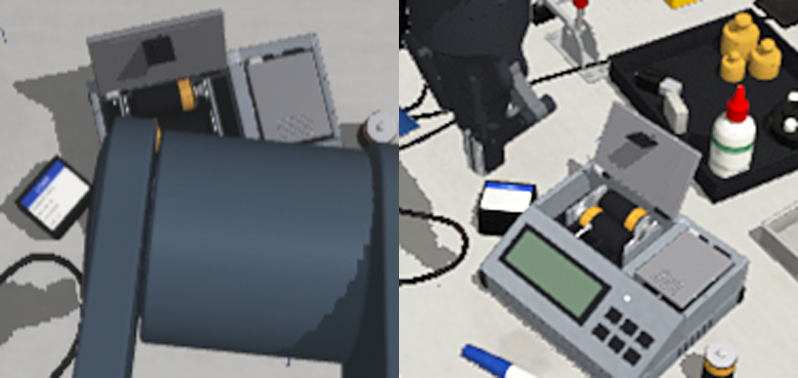

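The lip lies at (613,101) to (700,156), which matches the 2.0 rad prediction, so the hatch is on its stop. The narrow hatch is shut, and what shows of the surroundings is where it was.

```bash
python3 -c "
from workcell import *
manip.close_job()"
```

```text
the job is handed in; nothing more can be done
```

The battery hatch is open and lying back on its stop, and the job is handed in at about 16 s of the 42 s allowed.

- **Press:** I pressed the wide hatch once on its ribs with closed fingertips. It bottomed at about 4.2 mm. My stop was set at a 6 N change, but the force on the tool read about 11 N up when the arm had stopped.
- **Pop:** I took the fingers off and waited 1.3 s. The picture then showed the hatch half open by itself.
- **Push:** With the fingertips about 30 mm below the lip, I pushed the hatch past upright. The 5 N limit never triggered. I then backed away and waited.

**Last checks:**
- The lip pixels matched the prediction for 2.0 rad, which is lying on the stop.
- The narrow hatch was shut.
- The readout lined up with its fitted pose.
- The load cell and the fresh cell that the network found were within a few pixels of where they started.

**Not confirmed:** the arm hid part of the top view, so the network did not find the pen again. I saw only its blue end in the scene picture and did not measure its position. I did not check the second fresh cell separately.

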